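Open the carat scale in the inlay workshop

TASK

The next carnelian is to be weighed, so open the carat scale: press its orange release tab down with the fingertips until the cover springs up, then push the cover all the way back against its stop, so that it stays fully open, and move clear. Pick nothing up: the scale must not be lifted, tipped or shoved out of its place, and the weight, the bowl, the coaster and the jar stay where they stand.

Things in the scene. Friction and masses are not known exactly. Their poses are not given: they have to be found in the camera images.
- scale: Light grey carat scale standing loose on rubber feet, 2.2 to 3 kg, 200 mm deep (x) x 140 mm wide (y). Origin: centre of its underside; +z up, -x its front (display, keys, orange tab), +x its back (hinge). Front deck 37 mm above the bench, from x = -100 mm to the cover's front edge at x = -24 mm. Slides or tips if shoved with 10 N or more.
- tab (a joint): Orange spring push tab in front of the cover; travels straight down: 0 m at rest, 0.006 m fully down. Pushing it draws the steel latch hook forward off the cover's lip; the cover is let go at about 0.0036 m. It takes about 3 N to let go and 4 N to reach the end. It springs back to 0 when released.
- tab_pad (a point): Centre of the top of the orange pad, 26 mm (x) x 34 mm (y), 50 mm above the bench at rest and 13 mm above the deck, at x = -57 mm of the scale. Between it and the cover stands the steel latch hook, 18 mm wide, as high as the pad. Moves with the tab.
- cover (a joint): Hinged cover over the weighing pan, dark frame, clear window, 112 mm deep x 128 mm wide x 14 mm thick. 0 rad shut (flat, top 56 mm above the bench); grows as the front edge swings up and back. Unhooked, a spring lifts it in about 1 s to 0.85 rad; farther it must be pushed (1 to 2 N at the front edge). Stiff hinge: it stays where it is left. Upright at 1.57; stop (fully open) at 1.85 rad.
- cover_lip (a point): Middle of the front end of the cover's catch lip, 18 mm wide (y) and 3 mm thick, which sticks out 4.5 mm from the cover's front edge. 116.5 mm from the hinge axis; 43.5 mm above the bench when shut. Moves with the cover: a circle about the hinge axis in the scale's x-z plane.
- hinge_axis (a point): Middle of the cover's hinge axis, which runs along the scale's y; 44 mm above the bench, at x = +88 mm of the scale.
- weight: Brass calibration weight with a knob, 32 mm diameter, 42 mm tall, 0.2 kg. Origin: centre of its underside.
- bowl: Red plastic bowl with orange stone chips (fixed in it), 84 mm diameter, 34 mm tall. Origin: centre of its underside.
- coaster: Octagonal white marble coaster with an orange and red inlaid flower, 86 mm across, 10 mm thick, lying flat. Origin: centre of its underside.
- jar: Amber glass jar with a black cap and a blank label, 52 mm diameter, 72 mm tall. Origin: centre of its underside.
There are look-alikes about, which are no part of the job. Of the things that look like the scale, the larger one is meant.

How it is judged:
On the way, in this order (a step that is already met when the one before it is completed fails the run):
1. the release tab is pressed down by the fingers (value of joint tab above 0.003 m and contact force between the fingers and scale above 0.5 N), for 0.02 s.
2. the cover has sprung up (value of joint cover above 0.6 rad), for 0.1 s.
3. the cover is pushed fully open (value of joint cover above 1.72 rad), for 0.2 s.
At the end, for the whole second after the job is handed in: The cover stands open at 1.72 rad or more (its stop is at 1.85), at rest; the tab has sprung back (under 1.5 mm down); the scale stands level within 30 mm of where it stood; the bystanders are where they were (within 15 mm) (value of joint cover above 1.72 rad and velocity of joint cover between -0.05 and 0.05 rad/s and value of joint tab below 0.0015 m and distance of scale from where it was at the start of the episode below 0.03 m and angle between scale's own z axis and vertical below 0.03 rad and linear speed of scale below 0.01 m/s and distance of each of weight, bowl, coaster, jar from where it was at the start of the episode below 0.015 m); the robot touches nothing.
It fails at once if the scale is lifted, tilted or shoved away (height (world z) of scale above 0.012 m or angle between scale's own z axis and vertical above 0.12 rad or distance of scale from where it was at the start of the episode above 0.03 m).
It fails at once if the weight, bowl, coaster or jar is moved, knocked over or picked up (distance of any of weight, bowl, coaster, jar from where it was at the start of the episode above 0.015 m or angle between any of weight, bowl, coaster, jar's own z axis and vertical above 0.3 rad).
It also fails if it takes over 45 s, if anything falls off the work surface, if the arm or the gripper's body presses on something with over 40 N, if the wrist force passes 120 N, or if a joint passes its speed limit or range.

ROBOT

A 6-joint arm with a two-finger parallel gripper is mounted at the origin on the work surface. World frame = base frame: x ahead of the robot, y to its left, z up, the work surface at z = 0. Lengths are in m, angles in rad, forces in N, time in s.
With the tool pointing down it reaches from about 0.425 to 0.95 m from the base axis. Payload 14.7 kg.
Tool frame: the origin (TCP) lies at the very end of the fingers, on their centre line; the grasp point (between the pads) lies 19 mm behind it; z points along the fingers, y is the line along which they close (so a half turn about z gives the same grasp; the last joint's range is limited). The gripper opens to 85 mm and grips with 20 to 120 N. Pads are 22 mm wide; open, the fingers measure 114 mm over their backs; the gripper's body (76 mm by 85 mm) begins 54 mm behind the grasp point. The pads swing forward as they close: fully open they stand 13 mm farther back than shut.
Start: joints at [1.294, 0.48, 1.596, -0, 1.065, -0.047], TCP at [0.148, 0.633, 0.231] pointing down, gripper open.
Joint ranges: [-2.75, 2.75], [-0.82, 2.05], [0.23, 2.67], [-1.56, 4.7], [0.09, 2.69], [-2.92, 2.92]. Speed limits (rad/s): [1.89, 1.89, 2.39, 3.01, 3.01, 3.01].

INTERFACE

Orientations are given as a rotation vector (axis times angle).
In Python, from workcell import bot, get_image, spotter gives the robot as it stands.
- The arm moves only by the tool play_rows, never from a script. Its arguments are lists of equal length, an entry for each row: "claw": the gripper's target within -1 to 1 (fully open at 1, half-way at 0, shut at -1); "slide": the shift along the tool's x, y, z in mm, a list of three; "turn": the turn, a rotation vector about the tool's x, y, z in rad, a list of three. A call has exactly 5 rows; each row is the pose to reach, as a shift and turn from the pose commanded when the call began, along the tool's axes at that moment; what a row does not reach only later rows make up. A row lasts 1/12 s, in which the tool goes at most 41.7 mm and 7.16 degrees, less where a joint would pass 70% of its speed; a pose out of reach is approached as far as the arm can. A call with a gripper value outside its range is refused whole. The fingers move at their own pace and stop on an object; "grip_force" is the grip in N (left out, the last holds). Time passes only in rows, so rows that repeat a pose let the fingers close, or fill a call up. It gives the time, the measured TCP pose, the force, the opening and the grip force at its end, in the units of the state.
- bot.sense(): the state, without advancing time (a new reading comes with each control period).
- get_image(name): name is "scene" or "side" or "wrist"; returns a dict with "pixels" (480x640x3 uint8, red, green, blue), "fx", "fy", "cx", "cy" (pixels), "origin" and "attitude" of the camera in the world; the wrist camera has in their place "tool_from_camera" (4x4, takes a point from camera to tool coordinates, whose origin is the TCP and whose axes are the flange's). Camera axes: x right, y up, looking along -z (the intrinsics and any distortion apply to the point x, -y, -z); pixel columns grow to the right and rows downward; lengths in m; the calibration is good to about 2 mm. A picture is of the moment at which its call begins: read the wrist's pose just before it. There is no depth.
- bot.close_job(): hands the job in; it is judged then, once.
Trained networks look in a picture, given as the dict that the camera call returned (one of the last four; its "shot" number tells which), for a name from the list of things; names that differ only in an ending like _2 or _b are one class to them, and where a whole thing is asked for, a point or a joint stands for the part that bears it (a point fixed in the world has none). Each returns a list of dicts, best first, with "confidence" (0 to 1); they miss things now and then, are a little off and sometimes report something else, mostly with a low value. They report only what shows in the picture. A call takes as long as a camera call. They do not tell look-alikes from the thing itself.
- spotter.spot_in(label, picture): "bbox" ([left, top, right, bottom] in pixels, round what is visible of it).
- spotter.silhouettes(label, picture): "region" (480x640 bool, what is visible of it) and "bbox" ([left, top, right, bottom] in pixels, round what is visible of it).
The state is a dict: "clock": time; "qpos": joint angles; "joint_vel": joint speeds; "joint_efforts": joint torques, N m; "tool_pos": TCP position; "eef_rot": TCP orientation; "contact_force": force on the tool from outside, world axes, zero at the start; "wrist_torque": the same for the moment, N m; "opening": opening from 0.0 (shut) to 1.0 (fully open); "gripper_force": force on a finger pad.
Only numpy, scipy, OpenCV 4.12 (cv2) and the standard library are available. Lean on these libraries where they do the work, as an engineer would, in place of code of your own. Each camera call takes 0.05 s, during which the arm holds its last target. There are 200 camera calls.

## Working session

There is one attempt and no reset: what is moved stays moved. The work goes in short steps, Python scripts to look and compute and a tool call to move; the robot and the scene stay as the last step left them, time stands still between calls to the robot, and variables do not carry over. Pictures are saved under pics/ and viewed, at most 10 in all, crops included, and the job is handed in when it is done.

Besides the shell and the picture viewer there is one more tool, called by a JSON object that holds its "name" and its "arguments". play_rows: Moves the arm, as the interface text tells. Its arguments: {"type":"object","properties":{"claw":{"type":"array"},"slide":{"type":"array"},"turn":{"type":"array"},"grip_force":{"type":"number"}},"required":["claw","slide","turn"]}

```bash
mkdir -p pics; cat > h.py <<'E'
import numpy as np, cv2
from scipy.spatial.transform import Rotation as R
from workcell import bot, get_image, spotter
def cam(im, st=None):
    if 'tool_from_camera' in im:
        T=np.eye(4);T[:3,:3]=R.from_rotvec(st['eef_rot']).as_matrix();T[:3,3]=st['tool_pos']
        return T@np.array(im['tool_from_camera'])
    T=np.eye(4);a=np.array(im['attitude']);T[:3,:3]=a if a.shape==(3,3) else R.from_rotvec(a).as_matrix();T[:3,3]=im['origin'];return T
def K(im): return np.array([[im['fx'],0,im['cx']],[0,im['fy'],im['cy']],[0,0,1.]])
def dist(im): return np.array(im.get('distortion',np.zeros(5)),float)
def ray(im,T,uv,z):
    p=cv2.undistortPoints(np.array([[uv]],float),K(im),dist(im))[0,0]
    d=T[:3,:3]@np.array([p[0],-p[1],-1]);return T[:3,3]+d*(z-T[2,3])/d[2]
def proj(im,T,P):
    c=(np.atleast_2d(P)-T[:3,3])@T[:3,:3]*[1,-1,-1]
    return cv2.projectPoints(c,np.zeros(3),np.zeros(3),K(im),dist(im))[0][:,0]
def save(n,im): cv2.imwrite('pics/'+n,im['pixels'][:,:,::-1])
E
python3 - <<'E'
from h import *
s=bot.sense();print({k:np.round(v,3) for k,v in s.items()})
ims=[]
for n in ['scene','side']:
    im=get_image(n);ims.append(im)
    print(n,{k:v for k,v in im.items() if k!='pixels'})
    for l in ['scale','tab_pad','cover','weight','bowl','coaster','jar']:
        for d in spotter.spot_in(l,im):
            b=d['bbox'];print(l,np.round(b),round(d['confidence'],2),np.round(ray(im,cam(im),[(b[0]+b[2])/2,(b[1]+b[3])/2],.03),3))
cv2.imwrite('pics/a.png',cv2.resize(np.vstack([i['pixels'] for i in ims])[:,:,::-1],(400,600)) if 0 else ims[0]['pixels'][:,:,::-1]); save('b.png',ims[1])
E
```

```text
{'clock': np.float64(0.0), 'qpos': array([ 1.294,  0.481,  1.597,  0.   ,  1.065, -0.047]), 'joint_vel': array([ 0.   , -0.002, -0.   ,  0.   , -0.001,  0.002]), 'joint_efforts': array([ 0.0000e+00, -9.5066e+01, -4.3016e+01, -0.0000e+00,  1.3000e-02,
       -0.0000e+00]), 'tool_pos': array([0.148, 0.633, 0.231]), 'eef_rot': array([-3.600e-01, -3.121e+00,  2.000e-03]), 'contact_force': array([-0.312,  0.154,  0.938]), 'wrist_torque': array([-0.018, -0.046,  0.011]), 'gripper_force': np.float64(0.0), 'opening': np.float64(1.002)}
scene {'fx': 585.4948586138598, 'fy': 585.4948586138598, 'cx': 323.0283180181132, 'cy': 233.42178784711768, 'origin': array([1.04970132, 0.26565144, 0.77245623]), 'attitude': array([0.40421104, 0.6163207 , 1.91741558]), 'shot': 1}
scale [230. 300. 342. 416.] 0.85 [0.77  0.089 0.03 ]
scale [296. 162. 399. 278.] 0.78 [0.521 0.074 0.03 ]
tab_pad [345. 170. 367. 189.] 0.59 [0.437 0.055 0.03 ]
tab_pad [258. 322. 275. 340.] 0.54 [0.746 0.046 0.03 ]
cover [249. 324. 336. 404.] 0.88 [0.775 0.101 0.03 ]
cover [295. 187. 390. 257.] 0.81 [0.528 0.069 0.03 ]
weight [434. 
[... 550 characters left out ...]
([ 1.05911786, -0.02987552, -0.06247287]), 'shot': 2}
scale [210. 224. 340. 308.] 0.72 [0.511 0.056 0.03 ]
scale [383. 236. 451. 293.] 0.64 [0.752 0.045 0.03 ]
tab_pad [234. 252. 251. 269.] 0.76 [0.455 0.079 0.03 ]
tab_pad [408. 262. 426. 267.] 0.6 [0.752 0.044 0.03 ]
cover [252. 227. 336. 279.] 0.67 [0.544 0.097 0.03 ]
cover [232. 316. 285. 356.] 0.63 [ 0.488 -0.129  0.03 ]
cover [394. 229. 452. 264.] 0.62 [0.775 0.103 0.03 ]
weight [225. 216. 239. 249.] 0.61 [0.429 0.181 0.03 ]
bowl [265. 208. 309. 234.] 0.87 [0.533 0.221 0.03 ]
bowl [212. 226. 338. 307.] 0.44 [0.511 0.056 0.03 ]
coaster [231. 318. 285. 356.] 0.87 [ 0.487 -0.131  0.03 ]
jar [320. 268. 352. 321.] 0.84 [ 0.606 -0.035  0.03 ]
```

View pics/a.png

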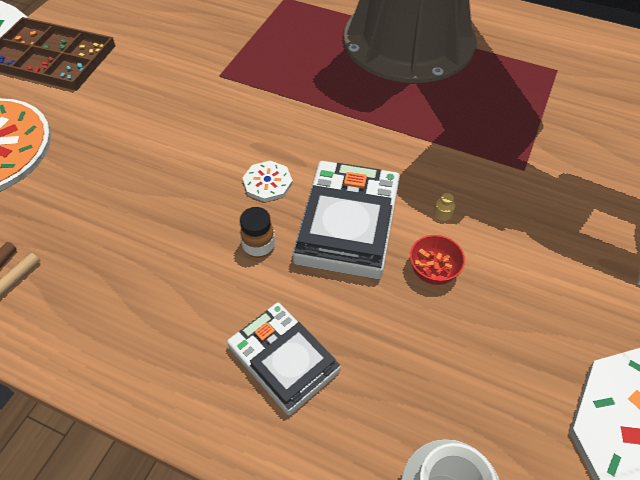

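View pics/b.png

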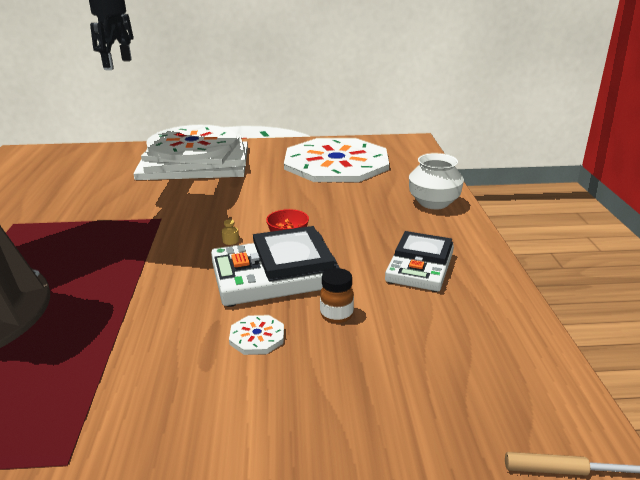

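The candidates are the scale at scene (347,220) / side (275,265) and the one at scene (284,358) / side (417,265). The first looks larger even though it is farther from the scene camera, so I'll fit its size and check a crop.

```bash
cat > fit.py <<'E'
from h import *
from scipy.optimize import minimize
def boxpts(p,sx=1):
    # front deck block 37mm, cover 56mm
    P=[[x,y,z] for x in(-.1,.1) for y in(-.07,.07) for z in (0.004,.037)]+[[x,y,.056] for x in(-.024,.088) for y in(-.064,.064)]
    P=np.array(P)*[sx,sx,sx]
    c,s=np.cos(p[2]),np.sin(p[2]);return P@np.array([[c,s,0],[-s,c,0],[0,0,1]])+[p[0],p[1],0]
def hull(im,T,p,sx):
    m=np.zeros((960,1280),np.uint8);h=cv2.convexHull((2*proj(im,T,boxpts(p,sx))).astype(np.int32));cv2.fillConvexPoly(m,h,1);return m>0
def fit(obs,p0,sx=1):
    up=[cv2.resize(o[2].astype(np.uint8),(1280,960),interpolation=cv2.INTER_NEAREST)>0 for o in obs]
    def f(p):
        return sum(1-(h&u).sum()/(h|u).sum() for h,u in((hull(o[0],o[1],p,sx),u) for o,u in zip(obs,up)))
    r=minimize(f,p0,method='Nelder-Mead',options=dict(initial_simplex=np.array(p0)+np.vstack([np.zeros(3),np.diag([.02,.02,.2])]),xatol=1e-4,fatol=1e-4));return r
E
python3 - <<'E'
from fit import *
obs=[];obs2=[];tabs=[]
for n,c,c2 in [('scene',(347,220),(284,358)),('side',(275,265),(417,265))]:
    im=get_image(n);ds=spotter.silhouettes('scale',im);T=cam(im)
    near=lambda ds,c:min(ds,key=lambda d:np.hypot((d['bbox'][0]+d['bbox'][2])/2-c[0],(d['bbox'][1]+d['bbox'][3])/2-c[1]))
    obs.append((im,T,near(ds,c)['region']));obs2.append((im,T,near(ds,c2)['region']))
    for d in spotter.silhouettes('tab_pad',im):
        v,u=np.nonzero(d['region']);print('tab',n,u.mean(),v.mean(),ray(im,T,(u.mean(),v.mean()),.048))
    if n=='scene': a=im
for o,p0 in((obs,(.51,.065,.1)),(obs2,(.76,.07,.6))):
    for sx in(1,.75):
        for k in range(2):
            r=fit(o,p0,sx); p0=r.x
        print(sx,np.round(r.x,4),r.fun)
cv2.imwrite('pics/c.png',cv2.resize(a['pixels'][140:440,210:510,::-1],(600,600),interpolation=cv2.INTER_CUBIC))
E
```

```text
tab scene 355.81849315068496 179.95890410958904 [0.45214508 0.05987817 0.048     ]
tab side 416.4404761904762 264.60714285714283 [0.74323255 0.01498222 0.048     ]
tab side 240.19387755102042 259.73979591836735 [0.45367135 0.0520482  0.048     ]
1 [0.5071 0.0714 0.213 ] 0.1845055778389335
0.75 [0.4983 0.067  0.4808] 0.7461740274351343
1 [0.7596 0.1081 1.258 ] 1.0860569896364187
0.75 [0.7655 0.084  1.2114] 0.4021811367365621
```

View pics/c.png

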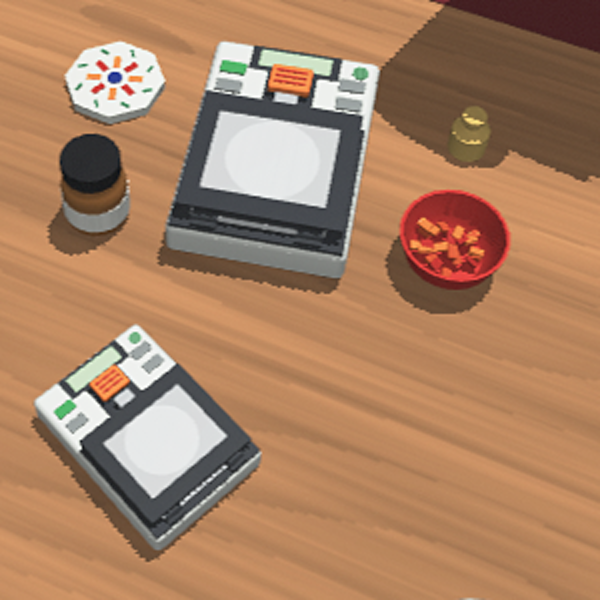

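The full-size model (200×140) fits the near scale at (347,220), with IoU about 0.91 per view. The other one only fits at about 0.75 scale, so the near scale is the one meant: pose ≈ (0.507, 0.071), yaw 0.21. The crop agrees: tab at crop (291,78), hook below it, cover shut. I'll move above the tab with the gripper shut.

```bash
cat >> h.py <<'E'
def S(pt,pose): # scale frame -> world
    c,s=np.cos(pose[2]),np.sin(pose[2]);return np.array([pose[0]+c*pt[0]-s*pt[1],pose[1]+s*pt[0]+c*pt[1],pt[2]])
def go(st,tgt,yaw=None,tilt=0):
    M=R.from_rotvec(st['eef_rot']);d=M.inv().apply(np.array(tgt)-st['tool_pos'])*1000
    t=None
    if yaw is not None:
        x=-np.array([np.cos(yaw),np.sin(yaw),0]);z=np.array([0,0,-1.]);t=(M.inv()*R.from_matrix(np.column_stack([x,np.cross(z,x),z]))).as_rotvec()
    print('slide',np.round(d,1),'turn',None if t is None else np.round(t,3));return d,t
E
python3 - <<'E'
from h import *
s=bot.sense();p=(.507,.071,.213)
go(s,(.36,.36,.2),.213)
go(s,S((-.060,0,.15),p),.213)
E
```

```text
slide [-268.5 -217.5   31.3] turn [ 0.     0.    -0.443]
slide [-423.3 -491.1   81.3] turn [ 0.     0.    -0.443]
```

{"name": "play_rows", "arguments": {"claw": [-1,-1,-1,-1,-1], "slide": [[-30,-24,4],[-60,-48,8],[-90,-72,12],[-120,-96,15],[-150,-120,18]], "turn": [[0,0,-0.09],[0,0,-0.18],[0,0,-0.27],[0,0,-0.36],[0,0,-0.443]], "grip_force": 20}}

```text
clock: 1.52
tool_pos: [0.2674, 0.4804, 0.2132]
eef_rot: [-0.342, 3.123, 0.0]
contact_force: [1.2, -0.2, -0.0]
opening: 0.3
gripper_force: 0.0
```

```bash
python3 - <<'E'
from h import *
s=bot.sense();p=(.507,.071,.213);print(s['tool_pos'],s['opening'])
go(s,(.36,.36,.2),.213)
go(s,S((-.060,0,.15),p),.213)
E
```

```text
[0.26739194 0.48040787 0.21320778] 0.29963031094947185
slide [ -64.3 -137.6   13.2] turn [0.    0.    0.005]
slide [ -85.2 -451.3   63.2] turn [0.    0.    0.005]
```

{"name": "play_rows", "arguments": {"claw": [-1,-1,-1,-1,-1], "slide": [[-16,-34,3],[-32,-68,6],[-48,-102,10],[-62,-138,13],[-65,-178,18]], "turn": [[0,0,0],[0,0,0],[0,0,0],[0,0,0],[0,0,0]]}}

```text
clock: 1.93
tool_pos: [0.3704, 0.3212, 0.1957]
eef_rot: [-0.334, 3.121, 0.002]
contact_force: [1.5, 0.2, -0.1]
opening: -0.005
gripper_force: 0.0
```

{"name": "play_rows", "arguments": {"claw": [-1,-1,-1,-1,-1], "slide": [[-3,-40,5],[-6,-80,10],[-9,-120,16],[-12,-160,22],[-15,-200,28]], "turn": [[0,0,0],[0,0,0],[0,0,0],[0,0,0],[0,0,0]]}}

```text
clock: 2.35
tool_pos: [0.4252, 0.1276, 0.1673]
eef_rot: [-0.335, 3.123, 0.0]
contact_force: [1.1, 0.6, 0.4]
opening: -0.0
gripper_force: 0.0
```

```bash
python3 - <<'E'
from h import *
s=bot.sense();p=(.507,.071,.213);print(s['tool_pos'],s['opening'])
go(s,S((-.060,0,.15),p),.213)
E
```

```text
[0.42523904 0.12757009 0.16733861] -0.00046055258297551484
slide [ -7.9 -72.6  17.3] turn [-0.     0.001  0.   ]
```

{"name": "play_rows", "arguments": {"claw": [-1,-1,-1,-1,-1], "slide": [[-4,-36,9],[-8,-73,17],[-8,-73,17],[-8,-73,17],[-8,-73,17]], "turn": [[0,0,0],[0,0,0],[0,0,0],[0,0,0],[0,0,0]]}}

```text
clock: 2.77
tool_pos: [0.4481, 0.0597, 0.1503]
eef_rot: [0.332, -3.124, -0.0]
contact_force: [-0.0, 0.5, 0.4]
opening: -0.002
gripper_force: 0.0
```

```bash
python3 - <<'E'
from h import *
s=bot.sense();p=(.507,.071,.213);print(s['tool_pos'])
im=get_image('wrist');T=cam(im,s);print({k:v for k,v in im.items() if k!='pixels'})
for d in spotter.silhouettes('tab_pad',im):
    v,u=np.nonzero(d['region']);print('tab',d['confidence'],d['bbox'],ray(im,T,(u.mean(),v.mean()),.05))
print(S((-.057,0,.05),p))
a=im['pixels'][:,:,::-1].copy()
P=np.array([S(q,p) for q in [(-.044,-.017,.05),(-.044,.017,.05),(-.07,.017,.05),(-.07,-.017,.05),(-.1,-.07,.037),(-.1,.07,.037),(-.024,.064,.056),(-.024,-.064,.056)]])
for u in proj(im,T,P): cv2.circle(a,tuple(int(t) for t in np.clip(u,-999,1999)),3,(255,0,255),-1)
for u in proj(im,T,s['tool_pos']): cv2.circle(a,tuple(int(t) for t in u),3,(0,255,0),-1)
cv2.imwrite('pics/d.png',a)
E
```

```text
[0.44812864 0.05965376 0.15033711]
{'fx': 375.6541253377998, 'fy': 375.6541253377998, 'cx': 320.9726765072817, 'cy': 237.78498307865783, 'tool_from_camera': array([[-1.31317538e-04,  9.55334354e-01,  2.95527078e-01,
         7.47202854e-02],
       [ 9.99999902e-01,  2.50377008e-04, -3.65029943e-04,
         1.39853358e-04],
       [-4.22718831e-04,  2.95527002e-01, -9.55334294e-01,
        -1.42850564e-01],
       [ 0.00000000e+00,  0.00000000e+00,  0.00000000e+00,
         1.00000000e+00]]), 'shot': 5}
tab 0.75 [110.0, 335.1, 199.4, 403.0] [ 0.57295075 -0.04114133  0.05      ]
tab 0.69 [294.5, 221.7, 343.4, 259.4] [0.45018997 0.05805074 0.05      ]
[0.45128814 0.0589506  0.05      ]
```

View pics/d.png

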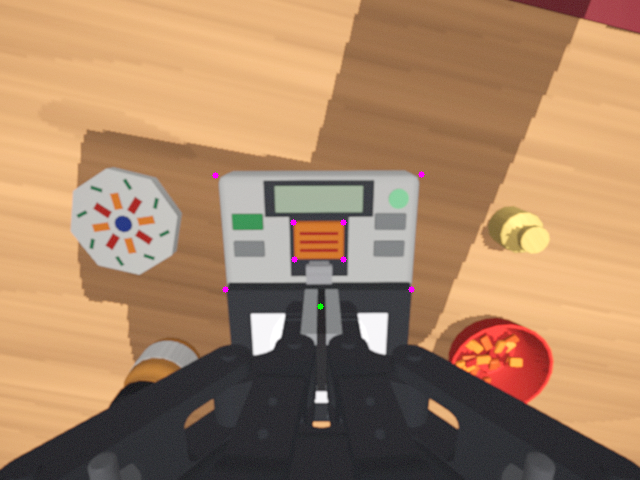

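The picture shows the tab pad at (294–344, 222–259), the hook at (320,272), and the projected model corners (magenta) on their edges. The fit holds, so I'll descend.

{"name": "play_rows", "arguments": {"claw": [-1,-1,-1,-1,-1], "slide": [[0,-1,30],[0,-1,60],[0,-1,80],[0,-1,93],[0,-1,93]], "turn": [[0,0,0],[0,0,0],[0,0,0],[0,0,0],[0,0,0]]}}

```text
clock: 3.28
tool_pos: [0.4468, 0.0599, 0.0554]
eef_rot: [0.337, -3.12, -0.0]
contact_force: [-0.9, -1.0, 0.3]
opening: -0.001
gripper_force: 0.0
```

{"name": "play_rows", "arguments": {"claw": [-1,-1,-1,-1,-1], "slide": [[0,0,3],[0,0,6],[0,0,9],[0,0,11.5],[0,0,11.5]], "turn": [[0,0,0],[0,0,0],[0,0,0],[0,0,0],[0,0,0]]}}

```text
clock: 3.7
tool_pos: [0.4489, 0.0589, 0.0461]
eef_rot: [-0.334, 3.122, -0.0]
contact_force: [0.5, 1.1, 2.9]
opening: -0.002
gripper_force: 1.5
```

{"name": "play_rows", "arguments": {"claw": [-1,-1,-1,-1,-1], "slide": [[0,0,1],[0,0,1.5],[0,0,1.5],[0,0,1.5],[0,0,1.5]], "turn": [[0,0,0],[0,0,0],[0,0,0],[0,0,0],[0,0,0]]}}

```text
clock: 4.12
tool_pos: [0.4488, 0.0587, 0.0445]
eef_rot: [-0.334, 3.123, -0.0]
contact_force: [2.2, 1.4, 4.4]
opening: 0.003
gripper_force: 1.9
```

```bash
python3 - <<'E'
from h import *
im=get_image('side');cv2.imwrite('pics/e.png',cv2.resize(im['pixels'][130:330,140:400,::-1],(780,600)))
E
```

```text
(no output)
```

View pics/e.png

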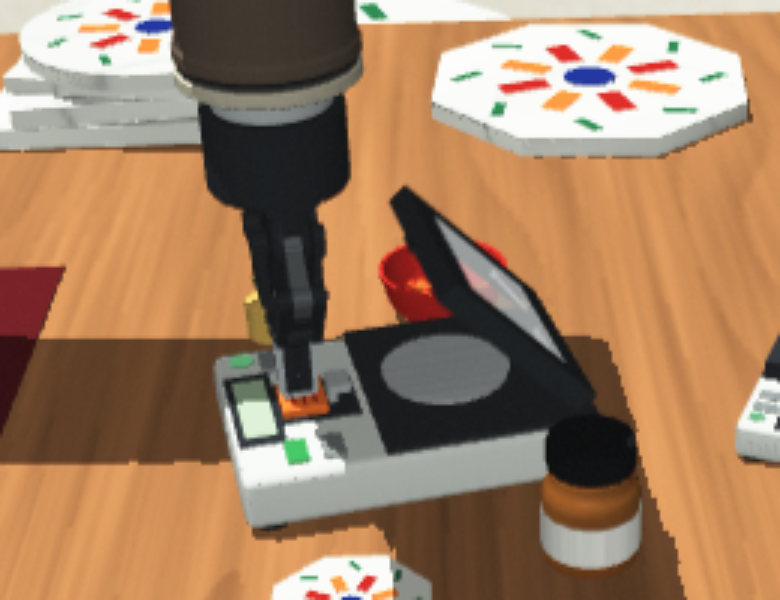

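The cover has sprung up: its front edge is at crop (405,195) and the hook is clear. Next I raise the fingers in front of it.

{"name": "play_rows", "arguments": {"claw": [-1,-1,-1,-1,-1], "slide": [[0,0,0],[0,0,-15],[0,0,-35],[0,0,-55],[0,0,-66]], "turn": [[0,0,0],[0,0,0],[0,0,0],[0,0,0],[0,0,0]]}}

```text
clock: 4.58
tool_pos: [0.4481, 0.0586, 0.1116]
eef_rot: [0.334, -3.123, 0.0]
contact_force: [1.6, -0.2, -0.6]
opening: 0.001
gripper_force: 0.0
```

{"name": "play_rows", "arguments": {"claw": [-1,-1,-1,-1,-1], "slide": [[-10,0,0],[-20,0,0],[-32,0,0],[-44,0,0],[-50,0,0]], "turn": [[0,0,0],[0,0,0],[0,0,0],[0,0,0],[0,0,0]]}}

```text
clock: 5.0
tool_pos: [0.4989, 0.0696, 0.1093]
eef_rot: [0.334, -3.123, 0.0]
contact_force: [-1.2, -0.3, -0.1]
opening: -0.005
gripper_force: 0.0
```

```bash
python3 - <<'E'
from h import *
s=bot.sense();p=(.507,.071,.213);print(s['tool_pos'])
for q in [(0,0,.112),(.04,0,.12),(.099,0,.135)]: go(s,S(q,p),.213)
im=get_image('side');cv2.imwrite('pics/f.png',cv2.resize(im['pixels'][130:330,140:400,::-1],(780,600)))
E
```

```text
[0.49891179 0.06964889 0.10929301]
slide [-8.2 -0.4 -2.7] turn [ 0. -0.  0.]
slide [-48.2  -0.4 -10.7] turn [ 0. -0.  0.]
slide [-107.2   -0.4  -25.7] turn [ 0. -0.  0.]
```

View pics/f.png

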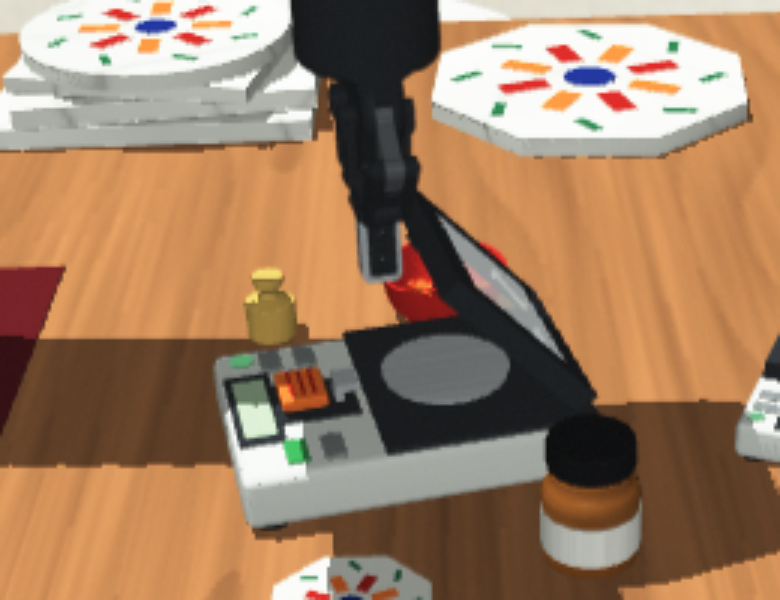

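The tab has sprung back, and the fingers are just in front of the cover's edge at crop (405,205). Now I push it back in small steps.

{"name": "play_rows", "arguments": {"claw": [-1,-1,-1,-1,-1], "slide": [[-9,0,-2],[-18,0,-4],[-27,0,-6],[-36,0,-8],[-45,0,-10]], "turn": [[0,0,0],[0,0,0],[0,0,0],[0,0,0],[0,0,0]]}}

```text
clock: 5.47
tool_pos: [0.5423, 0.0791, 0.1206]
eef_rot: [-0.334, 3.123, -0.0]
contact_force: [-1.1, -0.2, 1.0]
opening: 0.0
gripper_force: 0.8
```

{"name": "play_rows", "arguments": {"claw": [-1,-1,-1,-1,-1], "slide": [[-9,0,-3],[-18,0,-6],[-27,0,-9],[-36,0,-12],[-42,0,-14]], "turn": [[0,0,0],[0,0,0],[0,0,0],[0,0,0],[0,0,0]]}}

```text
clock: 5.88
tool_pos: [0.5837, 0.088, 0.1348]
eef_rot: [-0.334, 3.123, -0.0]
contact_force: [-0.2, 0.2, -0.4]
opening: -0.001
gripper_force: 0.3
```

```bash
python3 - <<'E'
from h import *
s=bot.sense();p=(.507,.071,.213);print(s['tool_pos'])
for q in [(.099,0,.135)]: go(s,S(q,p),.213)
im=get_image('side');cv2.imwrite('pics/g.png',cv2.resize(im['pixels'][130:330,140:400,::-1],(780,600)))
E
```

```text
[0.58373003 0.0880331  0.134809  ]
slide [-20.4  -0.4  -0.2] turn [-0.     0.001  0.   ]
```

View pics/g.png

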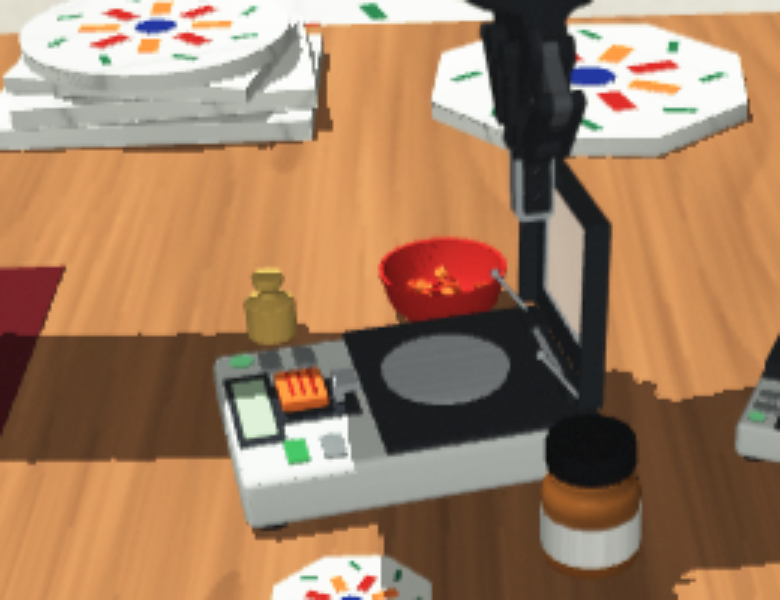

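The cover now stands about upright, the fingers are on its frame at crop (535,190), and the scale hasn't moved. About 20 mm of push remains.

{"name": "play_rows", "arguments": {"claw": [-1,-1,-1,-1,-1], "slide": [[-5,0,0],[-10,0,0],[-14,0,0],[-18,0,0],[-18,0,0]], "turn": [[0,0,0],[0,0,0],[0,0,0],[0,0,0],[0,0,0]]}}

```text
clock: 6.35
tool_pos: [0.6007, 0.0917, 0.1342]
eef_rot: [-0.334, 3.123, 0.0]
contact_force: [0.3, -1.0, 0.0]
opening: -0.0
gripper_force: 0.0
```

{"name": "play_rows", "arguments": {"claw": [-1,-1,-1,-1,-1], "slide": [[-1,0,0],[-2,0,0],[-2.5,0,0],[-2.5,0,0],[-2.5,0,0]], "turn": [[0,0,0],[0,0,0],[0,0,0],[0,0,0],[0,0,0]]}}

```text
clock: 6.77
tool_pos: [0.6023, 0.0921, 0.1343]
eef_rot: [-0.334, 3.124, -0.0]
contact_force: [0.9, 0.6, 0.9]
opening: -0.002
gripper_force: 0.0
```

```bash
python3 - <<'E'
from h import *
s=bot.sense();p=(.507,.071,.213);print(s['tool_pos'],s['contact_force'],s['gripper_force'])
go(s,S((.1,0,.135),p),.213)
im=get_image('side');T=cam(im)
a=im['pixels'][130:330,140:400,::-1];a=cv2.resize(a,(780,600))
for th,c in((1.72,(0,255,255)),(1.85,(255,0,255))):
  for y in(-.064,.064):
    L=[S((.088-r*np.cos(th)-o*np.sin(th)*1,y,.044+r*np.sin(th)-o*np.cos(th)),p) for r,o in((0,.002),(.112,.002))]
    u=(proj(im,T,L)-[140,130])*3; cv2.line(a,*[tuple(int(t) for t in q) for q in u],c,1)
cv2.imwrite('pics/i.png',a)
E
```

```text
[0.60228138 0.0920686  0.13432203] [0.87678289 0.58946508 0.8724343 ] 0.030174385065038223
slide [-2.4 -0.5 -0.7] turn [-0.  0.  0.]
```

View pics/i.png

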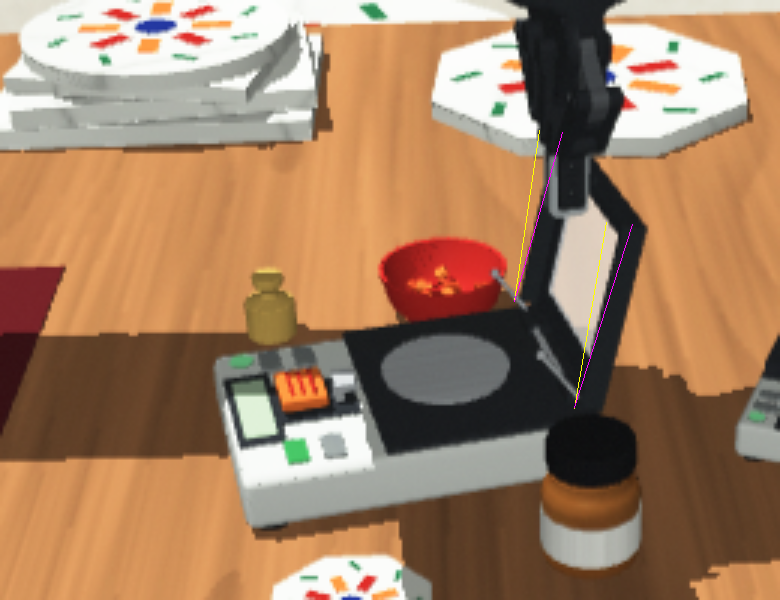

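The cover's inner edge lies between the 1.72 (yellow) and 1.85 (magenta) lines, closer to 1.85. One more small push for margin.

{"name": "play_rows", "arguments": {"claw": [-1,-1,-1,-1,-1], "slide": [[-1,0,0],[-2,0,0],[-3,0,0],[-3,0,0],[-3,0,0]], "turn": [[0,0,0],[0,0,0],[0,0,0],[0,0,0],[0,0,0]]}}

```text
clock: 7.23
tool_pos: [0.6054, 0.0927, 0.1343]
eef_rot: [-0.334, 3.124, -0.0]
contact_force: [-0.4, 0.5, 0.6]
opening: 0.001
gripper_force: 0.0
```

{"name": "play_rows", "arguments": {"claw": [-1,-1,-1,-1,-1], "slide": [[8,0,0],[24,0,0],[48,0,-5],[72,0,-20],[90,0,-40]], "turn": [[0,0,0],[0,0,0],[0,0,0],[0,0,0],[0,0,0]]}}

```text
clock: 7.65
tool_pos: [0.5137, 0.0732, 0.1732]
eef_rot: [0.334, -3.12, -0.0]
contact_force: [0.4, -0.1, -0.2]
opening: 0.003
gripper_force: 0.0
```

{"name": "play_rows", "arguments": {"claw": [-1,-1,-1,-1,-1], "slide": [[20,0,-20],[40,0,-50],[40,0,-60],[40,0,-60],[40,0,-60]], "turn": [[0,0,0],[0,0,0],[0,0,0],[0,0,0],[0,0,0]]}}

```text
clock: 8.07
tool_pos: [0.4786, 0.0652, 0.2347]
eef_rot: [-0.334, 3.122, -0.0]
contact_force: [0.5, -0.3, 0.4]
opening: -0.002
gripper_force: 0.0
```

```bash
python3 - <<'E'
from h import *
p=(.507,.071,.213)
im=get_image('side');T=cam(im)
a=im['pixels'][130:330,140:400,::-1];a=cv2.resize(a,(780,600))
for th,c in((1.72,(0,255,255)),(1.85,(255,0,255))):
  for y in(-.064,.064):
    L=[S((.088-r*np.cos(th)-o*np.sin(th)*1,y,.044+r*np.sin(th)-o*np.cos(th)),p) for r,o in((0,.002),(.112,.002))]
    u=(proj(im,T,L)-[140,130])*3; cv2.line(a,*[tuple(int(t) for t in q) for q in u],c,1)
cv2.imwrite('pics/j.png',a)
E
```

```text
(no output)
```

View pics/j.png

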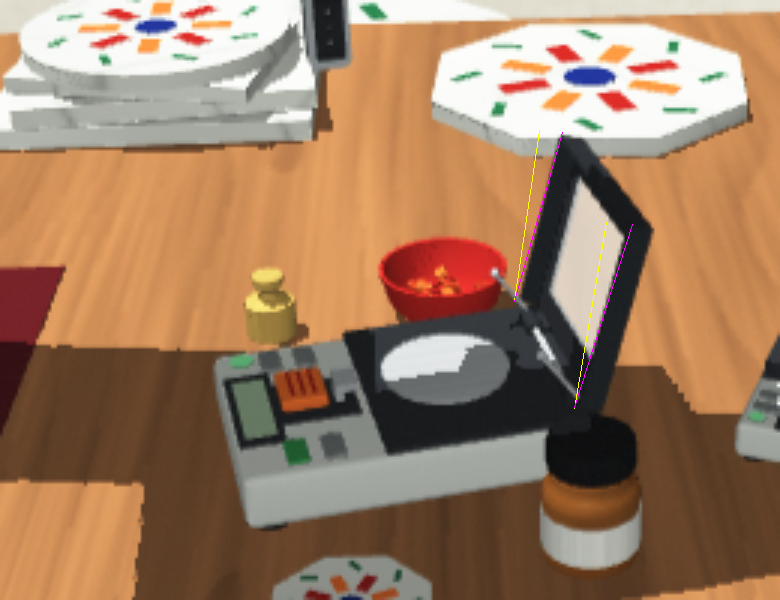

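The cover's inner edge (crop (565,140)) lies on the 1.85 rad line, the tab is up, nothing else has moved and the arm is clear.

```bash
python3 -c "
from workcell import bot
print(bot.close_job())"
```

```text
the job is handed in; nothing more can be done
None
```

The carat scale is open: I pressed the tab, the cover sprang up, and I pushed it back to its stop at about 1.85 rad. The last picture shows the tab sprung back, nothing else moved and the arm clear. The job is handed in, but no verdict came back.

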